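Set the funnel height on the filling stand

TASK

Set the funnel of the filling stand to the height marked for the next bottles: take the black grip and the yellow cam lever together in one hand and raise the funnel sleeve, its lever still open, until its top edge just meets the lower edge of the red band on the post. Then squeeze the lever fully shut against the grip without letting the sleeve leave the mark, and finish like that: still holding grip and lever squeezed together, nothing let go. Leave the bottles, the beaker and the drip dish round about undisturbed.

Things in the scene. Friction and masses are not known exactly. Their poses are not given: they have to be found in the camera images.
- stand: Funnel filling stand, fixed to the table: blue base plate 250 x 170 x 12 mm (x -80 to +170, y -85 to +85 mm), dark foot block and an upright square aluminium post, 24 mm across, with tick marks, its black cap 345 mm above the table. Origin on the post's axis at table height, z up. Its -x (handle) side looks roughly to the robot, the funnel hangs on its +x side.
- rim (a point): Centre of the top edge of the grey sliding sleeve (48 x 48 x 80 mm, black top edge), on the post's axis. It slides on the post without turning, carries a steel funnel (86 mm wide, 105 mm behind the post), and weighs 0.3 to 0.55 kg with grip and lever. At the start it rests on the foot block, this point at 132 mm height; with the lever open it falls back when let go. The closed lever clamps it.
- mark (a point): Centre of the LOWER edge of the red tape band (8 mm high) round the post, on the post's axis: the height to which the sleeve's top edge (rim) belongs. Between 75 and 150 mm above the rim's start height. The band is only tape: it does not stop the sleeve.
- grip (a point): Centre of the sleeve's fixed grip, a black rubber bar 56 mm long (x), 12 mm thick (y), 34 mm high (z), axes as the stand's. It lies 114 mm in front of the post's axis (stand -x), 9 mm to the stand's -y side, 35 mm below rim; a thinner arm joins it to the sleeve. It rises and falls with the sleeve, otherwise rigid.
- thumb (a point): Centre of the upright round end piece of the yellow cam lever (rubber-faced like the grip): 14 mm diameter, 34 mm high, level with the grip. It swings level about an upright pin 85 mm away, which lies 33.6 mm in front of the post's axis, 7 mm to the stand's +y side. Open, it stands off on the grip's +y side, 60 to 66 mm over both outer faces; closed, 29 mm (3 mm gap). 40 mm free beside both.
- lever (a joint): Angle of the cam lever (rad): 0 = fully closed (end stop, parallel to the grip), growing as it opens to 0.45 (end stop). Starts at 0.38 to 0.45. Stiff: moves under about 7 N at its end piece and stays where left. Below about 0.3 its cam bites on the post; hardest (about 11 N) near 0.15; at 0.06 it goes over centre and then stays shut.
- pump_a: Bystander: amber pump bottle, 54 mm diameter, 150 mm high, beside the stand. Origin at the centre of its underside.
- pump_b: Bystander: amber pump bottle, 54 mm diameter, 150 mm high, beside the stand. Origin at the centre of its underside.
- dropper: Bystander: small amber bottle with black cap, 38 mm diameter, 85 mm high. Origin at the centre of its underside.
- white_bottle: Bystander: white bottle with green label, 48 mm diameter, 95 mm high, on the stand's base plate beside the post. Origin at the centre of its underside.
- beaker: Bystander: open steel beaker, 74 mm diameter, 95 mm high. Origin at the centre of its underside.
- drip_dish: Bystander: blue ceramic drip dish, 66 mm diameter, 14 mm high, on the base plate under the funnel. Origin at the centre of its underside.

How it is judged:
By the outcome, as a careful person would: the job done as asked, in the order asked, and still so for the second after the job is handed in, while the arm keeps its last pose, push and grip.
It also fails if it takes over 48 s, if anything falls off the work surface, if the arm or the gripper's body presses on something with over 40 N, if the wrist force passes 120 N, or if a joint passes its speed limit or range.

ROBOT

A 6-joint arm with a two-finger parallel gripper is mounted at the origin on the work surface. World frame = base frame: x ahead of the robot, y to its left, z up, the work surface at z = 0. Lengths are in m, angles in degrees, forces in N, time in s.
With the tool pointing down it reaches from about 0.35 to 0.775 m from the base axis. Payload 5.5 kg.
Tool frame: the origin (TCP) lies between the finger pads; the fingertips stand 22 mm ahead of it and the grasp point (between the pads) lies 3 mm ahead of it (tip_extent is the distance from the TCP to the fingertips, in m); z points along the fingers, y is the direction in which the jaws open and shut (so a half turn about z gives the same grasp; the last joint's range is limited). The gripper opens to 85 mm and grips with 20 to 120 N. Pads are 22 mm wide; open, the fingers measure 114 mm over their backs; the gripper's body (76 mm by 85 mm) begins 54 mm behind the grasp point. The pads swing forward as they close: fully open they stand 13 mm farther back than shut.
Start: joints at [-74.576, 17.945, 2.641, 74.691, 0, 82.002], TCP at [0.229, -0.528, 0.253] pointing down, gripper open.
Joint ranges: [-158.12, 158.12], [-49.38, 96.58], [-58.88, 72.47], [-126.05, 133.96], [-84.25, 85.87], [-180, 180]. Speed limits (degrees/s): [147.25, 147.25, 180, 180, 180, 180].

INTERFACE

Orientations are given as a 3x3 rotation matrix whose columns are the frame's x, y, z axes.
In Python, from station import get_state, read_camera, sign_off, tip_extent gives the robot as it stands.
- The arm moves only by the tool apply_moves, never from a script. Its argument "increments" is text: rows parted by semicolons, each of 7 numbers parted by spaces: the shift along the tool's x, y, z in cm, then the turn, a rotation vector about the tool's x, y, z in degrees, then the closure, from -1 (fully open) to 1 (shut). A call has exactly 10 rows; each row is the pose to reach, as a shift and turn from the pose measured when the call began, along the tool's axes at that moment; what a row does not reach only later rows make up. A row lasts 1/12 s, in which the tool goes at most 41.7 mm and 7.16 degrees, less where a joint would pass 70% of its speed; a pose out of reach is approached as far as the arm can. A call with a gripper value outside its range is refused whole. The fingers move at their own pace and stop on an object; "grip_force" is the grip in N (left out, the last holds). Time passes only in rows, so rows that repeat a pose let the fingers close, or fill a call up. It gives the time, the measured TCP pose, the force and the opening at its end, in the units of the state.
- get_state(): the state, without advancing time (a new reading comes with each control period).
- read_camera(name): name is "scene" or "side" or "wrist"; returns a dict with "frame" (420x560x3 uint8, red, green, blue), "fx", "fy", "cx", "cy" (pixels), "distortion" ([k1, k2, p1, p2, k3] as OpenCV has them; the pictures are not rectified), "world_to_cam" (4x4, takes a point from world to camera coordinates); the wrist camera has in their place "hand_eye" (4x4, takes a point from camera to tool coordinates, whose origin is the TCP and whose axes are the flange's). Camera axes: x right, y up, looking along -z (the intrinsics and any distortion apply to the point x, -y, -z); pixel columns grow to the right and rows downward; lengths in m; the calibration is good to about 2 mm. A picture is of the moment at which its call begins: read the wrist's pose just before it. There is no depth.
- sign_off(): hands the job in, once; it reports no verdict.
The state is a dict: "t": time; "joint_pos": joint angles; "qvel": joint speeds; "effort": joint torques, N m; "position": TCP position; "eef_rot": TCP orientation; "force": force on the tool from outside, world axes, zero at the start; "torque": the same for the moment, N m; "width": finger opening in m.
Only numpy, scipy, OpenCV 4.12 (cv2) and the standard library are available. Lean on these libraries where they do the work, as an engineer would, in place of code of your own. Each camera call takes 0.05 s, during which the arm holds its last target.

## Working session

There is one attempt and no reset: what is moved stays moved. The work goes in short steps, Python scripts to look and compute and a tool call to move; the robot and the scene stay as the last step left them, time stands still between calls to the robot, and variables do not carry over. Pictures are saved under pics/ and viewed, and the job is handed in when it is done.

Besides the shell and the picture viewer there is one more tool, called after ">>>" as name(argument=value, ...), one argument or row to a line, values as JSON. apply_moves: Moves the arm, as the interface text tells. Its arguments: {"type":"object","properties":{"increments":{"type":"string"},"grip_force":{"type":"number"}},"required":["increments"]}

```bash
ls; mkdir -p pics; python3 - <<'E'
from station import *
import cv2,json
s=get_state();print({k:s[k] for k in('t','position','eef_rot','force','width')},tip_extent)
for n in("scene","side","wrist"):
    c=read_camera(n);cv2.imwrite(f"pics/{n}0.png",c["frame"][:,:,::-1])
    print(n,c['fx'],c['cx'],c['cy'],c['distortion'],c.get('world_to_cam',c.get('hand_eye')))
E
```

```text
pics
{'t': 0.0, 'position': array([ 0.22845293, -0.5271555 ,  0.25240421]), 'eef_rot': array([[ 9.17594638e-01,  3.97517145e-01, -4.46834704e-04],
       [ 3.97517289e-01, -9.17592986e-01,  1.76524747e-03],
       [ 2.91703746e-04, -1.79740614e-03, -9.99998342e-01]]), 'force': array([0.27859606, 0.35711449, 0.17126534]), 'width': 0.0848883054862642} 0.022
scene 487.20161113164767 281.0060620625907 210.3102054808058 [-0.00495588  0.          0.          0.          0.        ] [[-0.51477403  0.85707787 -0.02062083  0.2891886 ]
 [-0.61986589 -0.35546946  0.69957683  0.3138113 ]
 [ 0.59226175  0.37290613  0.71425978 -1.61492143]
 [ 0.          0.          0.          1.        ]]
side 474.3552996551317 278.6818595846573 211.3815330510016 [-0.0047159  0.         0.         0.         0.       ] [[ 9.82793699e-01 -1.84706187e-01 -4.12391994e-04 -6.15357345e-01]
 [ 1.41589182e-01  7.51937115e-01  6.43850199e-01 -2.26939177e-01]
 [-1.18613023e-01 -6.32830309e-01  7.65151456e-01 -1.02850848e+00]
 [ 0.00000000e+00  0.00000000e+00  0.00000000e+00  1.00000000e+00]]
wrist 294.22921107920365 280.36396401227233 205.5775267396794 [-0.0272199  0.         0.         0.         0.       ] [[ 7.11090650e-05  9.46608134e-01  3.22386470e-01  8.43597228e-02]
 [ 9.99999822e-01  1.23703240e-04 -5.83794801e-04  1.16696112e-03]
 [-5.92505158e-04  3.22386454e-01 -9.46607956e-01 -1.20589299e-01]
 [ 0.00000000e+00  0.00000000e+00  0.00000000e+00  1.00000000e+00]]
```

View pics/scene0.png

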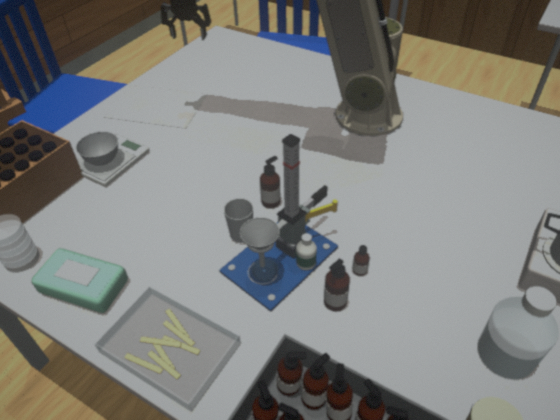

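View pics/side0.png

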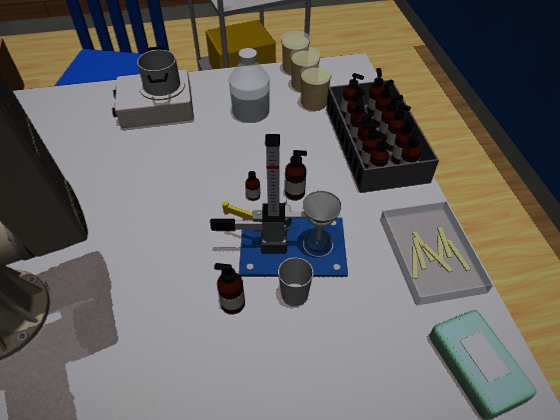

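View pics/wrist0.png

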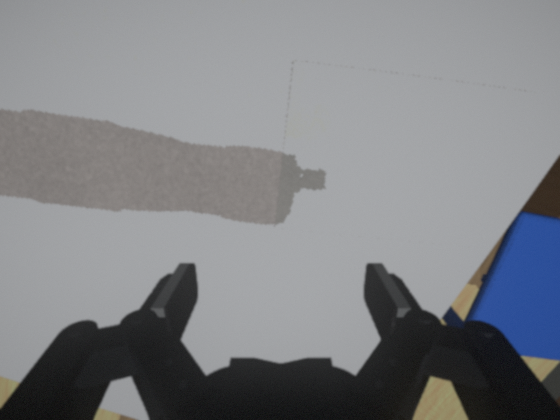

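```bash
python3 - <<'E'
import cv2
a=cv2.imread('pics/scene0.png')[125:315,210:390];cv2.imwrite('pics/scene0c.png',cv2.resize(a,None,fx=3.15,fy=3.15,interpolation=cv2.INTER_CUBIC))
a=cv2.imread('pics/side0.png')[125:325,190:370];cv2.imwrite('pics/side0c.png',cv2.resize(a,None,fx=3,fy=3,interpolation=cv2.INTER_CUBIC))
E
```

```text
(no output)
```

View pics/scene0c.png

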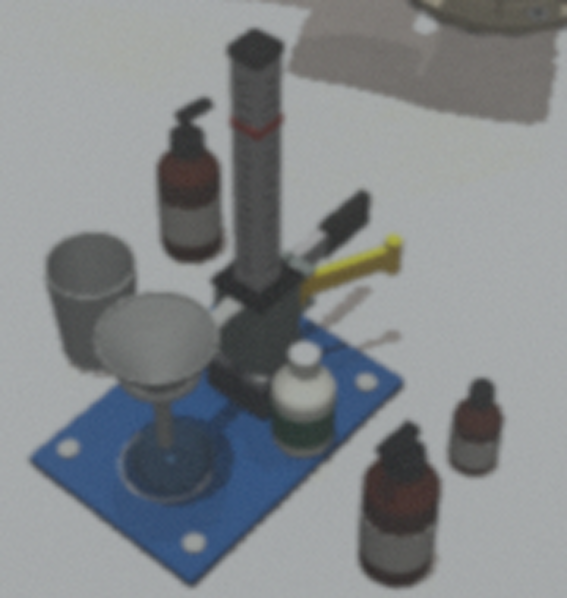

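View pics/side0c.png

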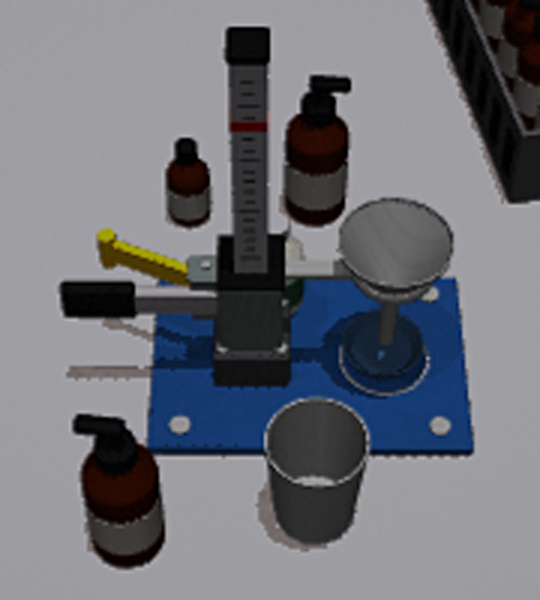

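```bash
cat > h.py <<'E'
import numpy as np,cv2
from scipy.optimize import least_squares
from station import *
def cams():
    out={}
    for n in('scene','side'):
        out[n]=read_camera(n)
    return out
def proj(c,P):
    P=np.atleast_2d(P);W=np.array(c['world_to_cam']);q=P@W[:3,:3].T+W[:3,3]
    q=q*[1,-1,-1]
    K=np.array([[c['fx'],0,c['cx']],[0,c['fy'],c['cy']],[0,0,1]])
    return cv2.projectPoints(q.reshape(-1,1,3),np.zeros(3),np.zeros(3),K,np.array(c['distortion'],float))[0].reshape(-1,2)
def S2W(p,P):
    x,y,a=p[:3];P=np.atleast_2d(P);c,s=np.cos(a),np.sin(a)
    return np.c_[x+c*P[:,0]-s*P[:,1],y+s*P[:,0]+c*P[:,1],P[:,2]]
def dump(c,x0,x1,y0,y1,f,name):
    cv2.imwrite(name,cv2.resize(c['frame'][y0:y1,x0:x1,::-1],None,fx=f,fy=f,interpolation=cv2.INTER_CUBIC))
E
python3 - <<'E'
from h import *
C=cams()
f=lambda p,s,o:(np.array(p,float)+.5)/s-.5+np.array(o)
# (cam, crop px, stand pt, mark flag)
D=[('scene',(30,459),(.17,-.085,.012)),('scene',(192,576),(.17,.085,.012)),('scene',(403,380),(-.08,.085,.012)),
('side',(147,447),(-.08,-.085,.012)),('side',(473,448),(.17,-.085,.012)),('side',(457,278),(.17,.085,.012)),('side',(157,280),(-.08,.085,.012)),
('scene',(256,137),(.012,.012,None)),('scene',(231,126),(.012,-.012,None)),('scene',(283,124),(-.012,.012,None)),('side',(230,132),(-.012,-.012,None)),('side',(268,132),(.012,-.012,None))]
def r(p,full=False):
    o=[]
    for n,u,P in D:
        u=f(u,3.15,(210,125)) if n=='scene' else f(u,3,(190,125))
        P=list(P)
        if P[2] is None:P[2]=p[3]
        o.append(proj(C[n],S2W(p,[P]))[0]-u)
    return np.array(o) if full else np.ravel(o)
s=least_squares(r,[.6,0,0,.25],loss='soft_l1');print(s.x,np.degrees(s.x[2]));print(r(s.x,True).round(1))
p=s.x;np.save('pose.npy',p)
for n in C:
  im=C[n]['frame'][:,:,::-1].copy();im=cv2.resize(im,None,fx=1,fy=1)
  o,sc=((210,125),3.15) if n=='scene' else((190,125),3)
  w=(180,190) if n=='scene' else (180,200)
  im=cv2.resize(im[o[1]:o[1]+w[1],o[0]:o[0]+w[0]],None,fx=sc,fy=sc,interpolation=cv2.INTER_CUBIC)
  pts=[(sx*.024,sy*.024,z) for sx in(1,-1) for sy in (1,-1) for z in(.132,)]+[(sx*.012,sy*.012,p[3]) for sx in(1,-1) for sy in (1,-1)]
  pts+=[(-.114+a*.028,-.009+b*.006,.097+c*.017)for a in(1,-1) for b in(1,-1) for c in(1,-1)]
  for t in(.38,.45): pts+=[(-.0336-.085*np.cos(t),.007+.085*np.sin(t),.114)]
  pts+=[(a,b,.345)for a in(-.012,.012)for b in(-.012,.012)]
  for u in proj(C[n],S2W(p,pts)):
    u=(u-o+.5)*sc-.5;cv2.circle(im,tuple(int(v) for v in u.round()),2,(0,255,0),-1)
  cv2.imwrite(f'pics/fit_{n}.png',im)
for nm,P in dict(rim=(0,0,.132),grip=(-.114,-.009,.097),thumb=(-.0336-.085*np.cos(.41),.007+.085*np.sin(.41),.097)).items():print(nm,S2W(p,[P]))
E
```

```text
[ 0.62619309  0.0687208  -0.18524402  0.27902144] -10.613700676598546
[[-1.4  0. ]
 [-0.3  2.8]
 [ 0.6 -0.3]
 [-0.6  0.8]
 [ 0.3  0.4]
 [-0.7 -0.5]
 [-0.2 -1.1]
 [ 0.2  1.4]
 [-0.5 -0. ]
 [-0.9 -0.2]
 [-0.3 -0.3]
 [-0.7 -0.3]]
rim [[0.62619309 0.0687208  0.132     ]]
grip [[0.5124858  0.08087202 0.097     ]]
thumb [[0.52407626 0.12945012 0.097     ]]
```

View pics/fit_scene.png

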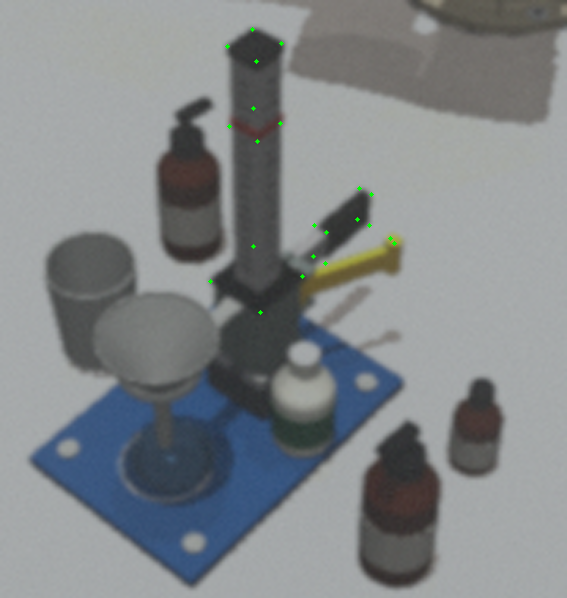

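View pics/fit_side.png

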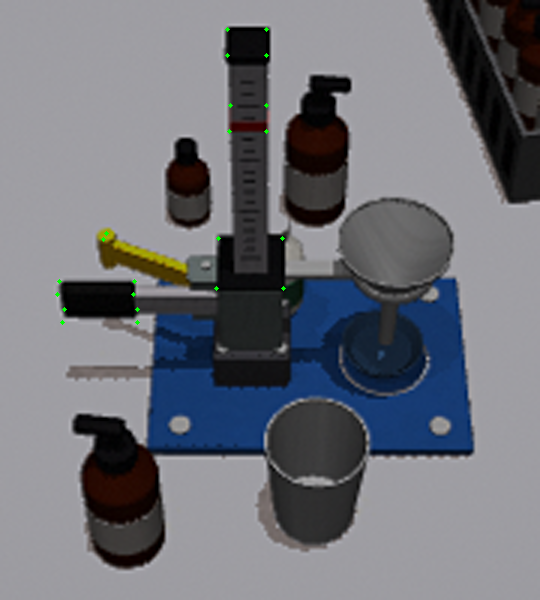

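```bash
cat >> h.py <<'E'
from scipy.spatial.transform import Rotation as R
pose=np.load('pose.npy') if __import__('os').path.exists('pose.npy') else None
def Rt(p=None):
    a=(pose if p is None else p)[2];x=np.array([-np.cos(a),-np.sin(a),0]);z=np.array([0,0,-1.]);return np.c_[x,np.cross(z,x),z]
def plan(P,Rg=None):
    """P: TCP target in stand coords"""
    s=get_state();Re=np.array(s['eef_rot']);Rg=Rt() if Rg is None else Rg
    d=Re.T@(S2W(pose,[P])[0]-s['position'])*100
    w=R.from_matrix(Re.T@Rg).as_rotvec(degrees=True)
    print('inc cm',d.round(2),'rot',w.round(2))
def show():
    s=get_state();q=np.array(s['position'])-[pose[0],pose[1],0];c,k=np.cos(pose[2]),np.sin(pose[2])
    print('t',round(s['t'],2),'stand mm',(np.array([c*q[0]+k*q[1],-k*q[0]+c*q[1],q[2]])*1e3).round(1),'F',np.round(s['force'],1),'T',np.round(s['torque'],2),'w',round(s['width']*1e3,1),'rot err',R.from_matrix(np.array(s['eef_rot']).T@Rt()).as_rotvec(degrees=True).round(1),'q',np.round(s['joint_pos'],0))
E
python3 -c "
from h import *
show();plan((-.115,.0165,.26))"
```

```text
t 0.25 stand mm [-281.1 -659.2  252.9] F [-0.1 -0.4  1.2] T [ 0.01 -0.03  0.  ] w 85.6 rot err [-0.00e+00 -1.00e-01 -1.46e+02] q [-75.  18.   3.  75.  -0.  82.]
inc cm [ 51.58 -46.7   -0.67] rot [-1.0000e-02 -6.0000e-02 -1.4596e+02]
```

>>> apply_moves(
  increments="51.5 -46.7 -1 0 0 -146 -0.4;51.5 -46.7 -1 0 0 -146 -0.4;51.5 -46.7 -1 0 0 -146 -0.4;51.5 -46.7 -1 0 0 -146 -0.4;51.5 -46.7 -1 0 0 -146 -0.4;51.5 -46.7 -1 0 0 -146 -0.4;51.5 -46.7 -1 0 0 -146 -0.4;51.5 -46.7 -1 0 0 -146 -0.4;51.5 -46.7 -1 0 0 -146 -0.4;51.5 -46.7 -1 0 0 -146 -0.4",
  grip_force=20,
)

```text
t: 1.08
position: [0.4007, -0.1462, 0.2596]
eef_rot: [[-0.094, 0.996, 0.001], [0.996, 0.094, 0.0], [-0.0, 0.001, -1.0]]
force: [0.8, -1.3, 0.1]
width: 0.0594
```

```bash
python3 -c "
from h import *
show();plan((-.115,.0165,.26))"
```

```text
t 1.08 stand mm [-182.  -252.8  259.6] F [ 0.8 -1.3  0.1] T [ 0.01 -0.07  0.01] w 59.4 rot err [  0.   0. -74.] q [-31.   1. -17.  72.   0.  54.]
inc cm [24.04 13.86 -0.03] rot [ 4.000e-02  3.000e-02 -7.402e+01]
```

>>> apply_moves(
  increments="24 13.9 0 0 0 -74 -1;24 13.9 0 0 0 -74 -1;24 13.9 0 0 0 -74 -1;24 13.9 0 0 0 -74 -1;24 13.9 0 0 0 -74 -1;24 13.9 0 0 0 -74 -1;24 13.9 0 0 0 -74 -1;24 13.9 0 0 0 -74 -1;24 13.9 0 0 0 -74 -1;24 13.9 0 0 0 -74 -1",
)

```text
t: 1.92
position: [0.5166, 0.1068, 0.2593]
eef_rot: [[-0.975, 0.223, 0.0], [0.223, 0.975, -0.0], [-0.0, -0.0, -1.0]]
force: [0.2, 0.0, -0.7]
width: 0.0854
```

```bash
python3 -c "
from h import *
show();plan((-.115,.0165,.16));
c=read_camera('wrist');cv2.imwrite('pics/w1.png',c['frame'][:,:,::-1])"
```

```text
t 1.92 stand mm [-114.7   17.2  259.3] F [ 0.2  0.  -0.7] T [ 0.   -0.01 -0.  ] w 85.4 rot err [-0.   0.  -2.3] q [ 3. 13. -4. 74. -0. 16.]
inc cm [ 0.03 -0.08  9.93] rot [-0.    0.01 -2.25]
```

View pics/w1.png

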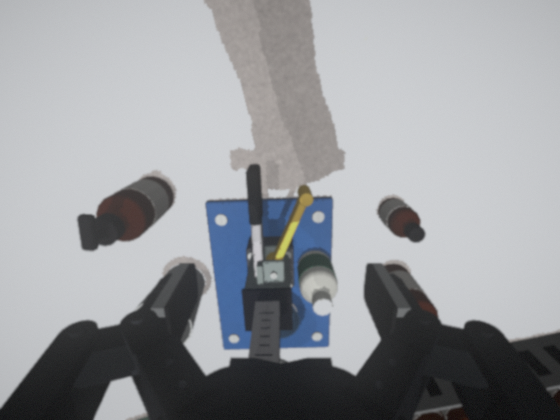

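```bash
cat >> h.py <<'E'
def wproj(c,s,P):
    H=np.array(c['hand_eye']);W=np.eye(4);W[:3,:3]=s['eef_rot'];W[:3,3]=s['position']
    return proj(dict(c,world_to_cam=np.linalg.inv(W@H)),P)
E
python3 - <<'E'
from h import *
s=get_state();c=read_camera('wrist')
im=cv2.resize(c['frame'][140:340,200:360,::-1],None,fx=3,fy=3,interpolation=cv2.INTER_CUBIC)
pts=[(-.114+a*.028,-.009+b*.006,.114)for a in(1,-1) for b in(1,-1)]
for t in(.38,.415,.45): pts+=[(-.0336-.085*np.cos(t),.007+.085*np.sin(t),.114)]
pts+=[(a,b,.012)for a in(-.08,.17)for b in(-.085,.085)]
for u in wproj(c,s,S2W(pose,pts)):
    print(u.round(1));u=(u-[200,140]+.5)*3-.5;cv2.circle(im,tuple(int(v) for v in u.round()),2,(0,255,0),-1)
cv2.imwrite('pics/w1c.png',im)
E
```

```text
[261.4 224.9]
[249.2 225.3]
[258.  168.4]
[245.  168.8]
[303.7 197.6]
[306.6 198.6]
[309.4 199.8]
[204.3 201.2]
[333.5 196.9]
[223.2 349.5]
[329.4 346.7]
```

View pics/w1c.png

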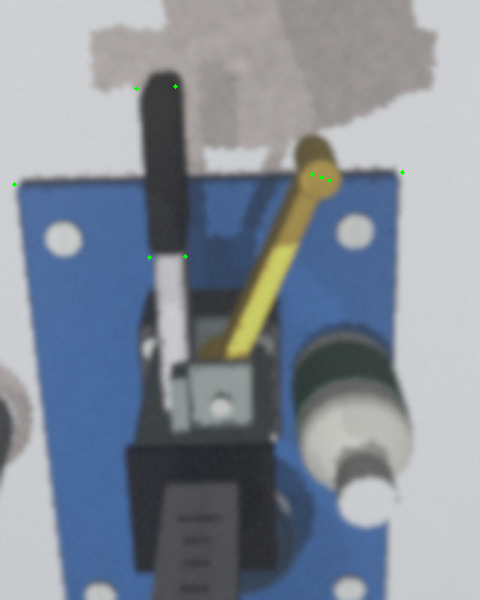

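>>> apply_moves(
  increments="0 0 2 0 0 -2.3 -1;0 0 5 0 0 -2.3 -1;0 0 8 0 0 -2.3 -1;0 0 10 0 0 -2.3 -1;0 0 12 0 0 -2.3 -1;0 0 13.5 0 0 -2.3 -1;0 0 14.5 0 0 -2.3 -1;0 0 15 0 0 -2.3 -1;0 0 15 0 0 -2.3 -1;0 0 15 0 0 -2.3 -1",
)

```text
t: 2.85
position: [0.517, 0.1061, 0.11]
eef_rot: [[-0.981, 0.191, 0.001], [0.191, 0.981, 0.0], [-0.001, 0.0, -1.0]]
force: [0.9, -0.0, -0.7]
width: 0.0853
```

```bash
python3 - <<'E'
from h import *
show();plan((-.115,.017,.1));
c=read_camera('wrist');cv2.imwrite('pics/w2.png',c['frame'][:,:,::-1])
d=read_camera('side');dump(d,150,350,125,325,3,'pics/s2.png')
E
```

```text
t 2.85 stand mm [-114.2   16.6  110. ] F [ 0.9 -0.  -0.7] T [ 0.04 -0.    0.01] w 85.3 rot err [ 0.   0.1 -0.4] q [  3.  18. -19.  54.   0.  14.]
inc cm [0.08 0.04 1.  ] rot [ 0.01  0.06 -0.43]
```

View pics/w2.png

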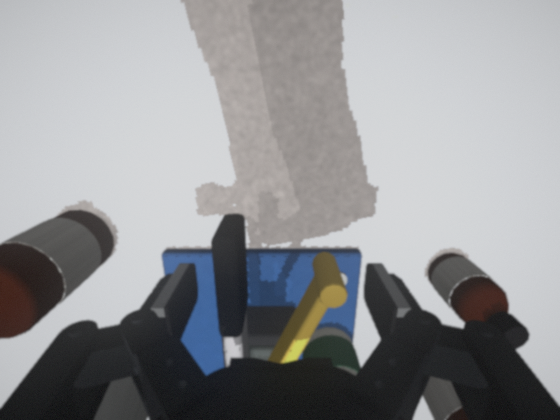

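View pics/s2.png

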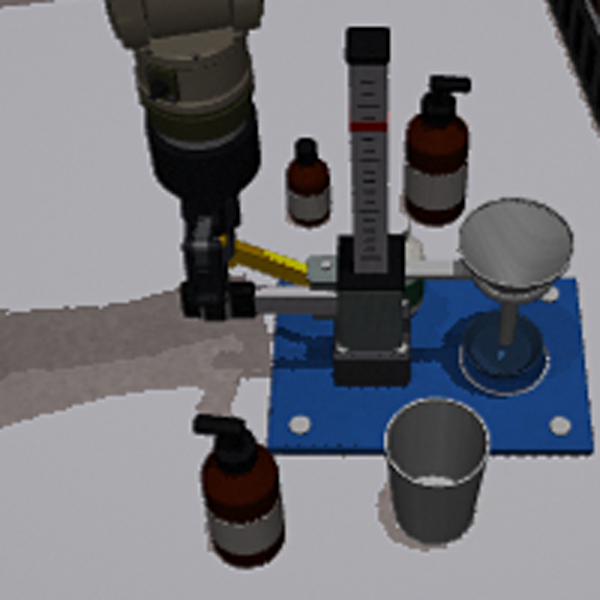

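>>> apply_moves(
  increments="0.1 0.04 0.3 0 0 -0.4 -1;0.1 0.04 0.6 0 0 -0.4 -1;0.1 0.04 1 0 0 -0.4 -1;0.1 0.04 1.1 0 0 -0.4 -1;0.1 0.04 1.1 0 0 -0.4 -0.8;0.1 0.04 1.1 0 0 -0.4 -0.7;0.1 0.04 1.1 0 0 -0.4 -0.6;0.1 0.04 1.1 0 0 -0.4 -0.55;0.1 0.04 1.1 0 0 -0.4 -0.5;0.1 0.04 1.1 0 0 -0.4 -0.5",
)

```text
t: 3.78
position: [0.5167, 0.1067, 0.0997]
eef_rot: [[-0.983, 0.184, 0.003], [0.184, 0.983, 0.0], [-0.002, 0.001, -1.0]]
force: [-0.1, -0.1, -0.7]
width: 0.0637
```

```bash
python3 - <<'E'
from h import *
show()
c=read_camera('wrist');dump(c,120,420,190,400,2.6,'pics/w3.png')
E
```

```text
t 3.78 stand mm [-114.6   17.2   99.7] F [-0.1 -0.1 -0.7] T [ 0.02  0.01 -0.  ] w 63.7 rot err [0.  0.1 0. ] q [  3.  18. -20.  52.  -0.  14.]
```

View pics/w3.png

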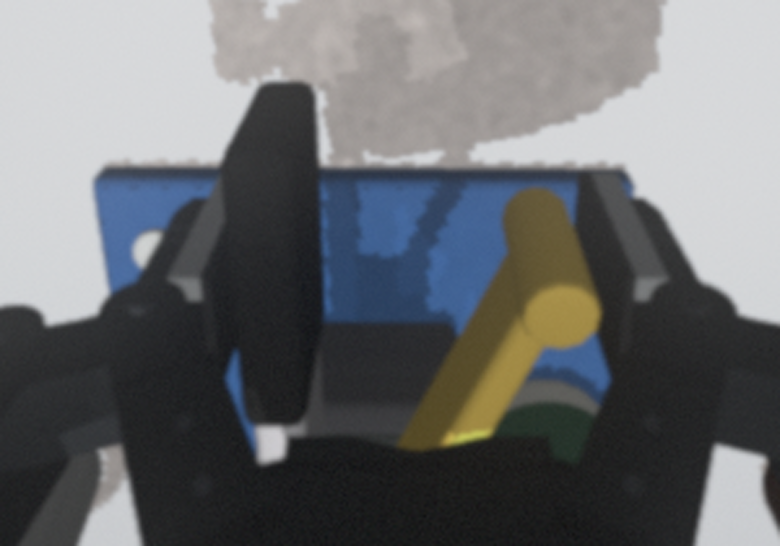

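>>> apply_moves(
  increments="0 0 0 0 0 0 -0.48;0 -0.03 0 0 0 0 -0.47;0 -0.05 0 0 0 0 -0.46;0 -0.07 0 0 0 0 -0.45;0 -0.1 0 0 0 0 -0.44;0 -0.12 0 0 0 0 -0.43;0 -0.14 0 0 0 0 -0.42;0 -0.16 0 0 0 0 -0.41;0 -0.16 0 0 0 0 -0.41;0 -0.16 0 0 0 0 -0.41",
)

```text
t: 4.67
position: [0.5162, 0.1056, 0.1003]
eef_rot: [[-0.983, 0.181, 0.003], [0.181, 0.983, 0.001], [-0.003, 0.001, -1.0]]
force: [-2.5, 0.6, 6.6]
width: 0.0614
```

```bash
python3 - <<'E'
from h import *
show()
c=read_camera('wrist');dump(c,120,420,190,400,2.6,'pics/w4.png')
E
```

```text
t 4.67 stand mm [-114.9   16.   100.3] F [-2.5  0.6  6.6] T [-0.12  0.59  1.23] w 61.4 rot err [0.1 0.1 0.2] q [  3.  18. -20.  52.   0.  13.]
```

View pics/w4.png

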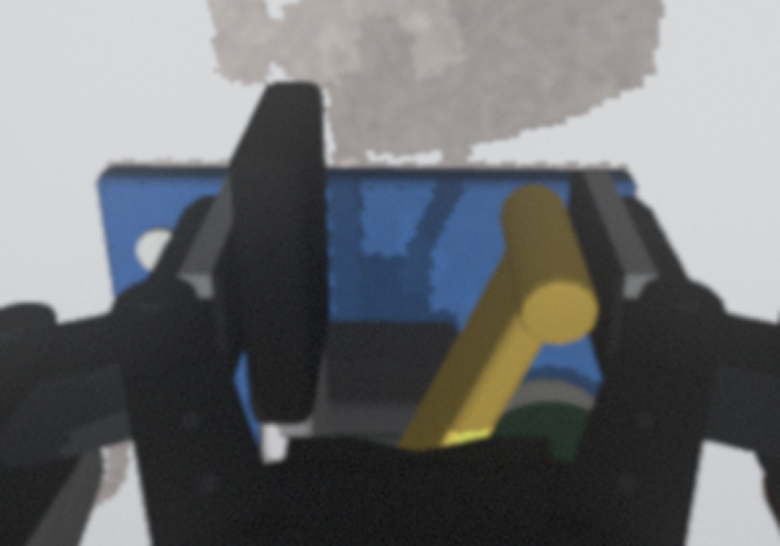

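>>> apply_moves(
  increments="0 0 -0.1 0 0 0 -0.41;0 0 -0.2 0 0 0 -0.41;0 0 -0.3 0 0 0 -0.41;0 0 -0.5 0 0 0 -0.41;0 0 -0.7 0 0 0 -0.41;0 0 -0.9 0 0 0 -0.41;0 0 -1.2 0 0 0 -0.41;0 0 -1.5 0 0 0 -0.41;0 0 -1.5 0 0 0 -0.41;0 0 -1.5 0 0 0 -0.41",
)

```text
t: 5.55
position: [0.5159, 0.1054, 0.1155]
eef_rot: [[-0.983, 0.181, 0.002], [0.181, 0.983, -0.0], [-0.002, 0.0, -1.0]]
force: [-0.9, -4.7, -4.8]
width: 0.0607
```

```bash
python3 - <<'E'
from h import *
show()
c=read_camera('wrist');dump(c,120,420,190,400,2.6,'pics/w5.png')
d=read_camera('side');dump(d,150,350,125,325,3,'pics/s5.png')
E
```

```text
t 5.55 stand mm [-115.2   15.7  115.5] F [-0.9 -4.7 -4.8] T [-0.82  0.16  0.67] w 60.7 rot err [0.  0.1 0.2] q [  3.  17. -18.  54.  -0.  13.]
```

View pics/w5.png

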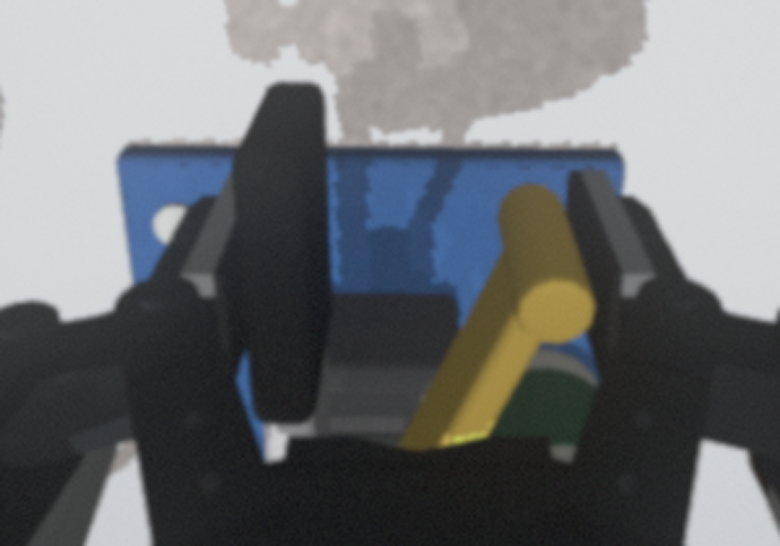

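View pics/s5.png

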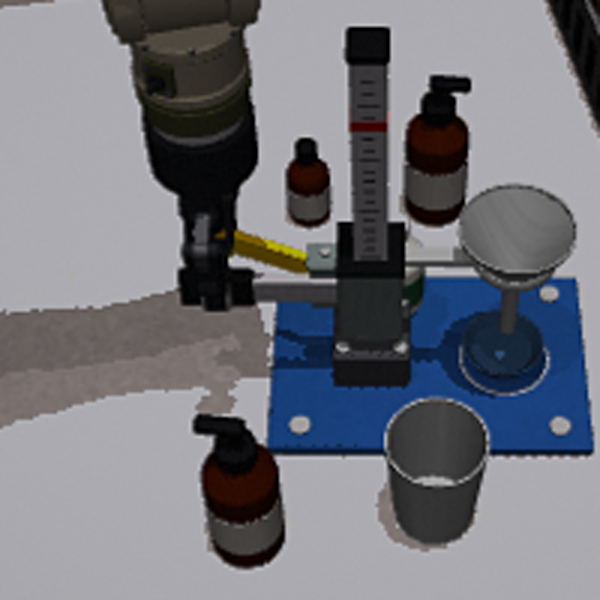

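>>> apply_moves(
  increments="0 -0.03 -0.3 0 0 0 -0.41;0 -0.05 -0.8 0 0 0 -0.41;0 -0.05 -1.5 0 0 0 -0.41;0 -0.05 -2.3 0 0 0 -0.41;0 -0.05 -3.1 0 0 0 -0.41;0 -0.05 -3.9 0 0 0 -0.41;0 -0.05 -4.7 0 0 0 -0.41;0 -0.05 -5.4 0 0 0 -0.41;0 -0.05 -5.8 0 0 0 -0.41;0 -0.05 -6 0 0 0 -0.41",
)

```text
t: 6.48
position: [0.5159, 0.1052, 0.1762]
eef_rot: [[-0.983, 0.181, 0.003], [0.181, 0.984, 0.001], [-0.003, 0.001, -1.0]]
force: [1.9, 2.0, -6.0]
width: 0.0607
```

```bash
python3 - <<'E'
from h import *
show();plan((-.1152,.0155,.235))
E
```

```text
t 6.48 stand mm [-115.2   15.6  176.2] F [ 1.9  2.  -6. ] T [ 0.4  -0.21  0.79] w 60.7 rot err [0.1 0.2 0.2] q [  3.  15. -13.  62.   0.  13.]
inc cm [-0.02  0.   -5.88] rot [0.07 0.18 0.19]
```

>>> apply_moves(
  increments="0 0 -0.4 0 0 0 -0.41;0 0 -1 0 0 0 -0.41;0 0 -1.7 0 0 0 -0.41;0 0 -2.4 0 0 0 -0.41;0 0 -3.2 0 0 0 -0.41;0 0 -4 0 0 0 -0.41;0 0 -4.7 0 0 0 -0.41;0 0 -5.3 0 0 0 -0.41;0 0 -5.7 0 0 0 -0.41;0 0 -5.8 0 0 0 -0.41",
)

```text
t: 7.32
position: [0.5157, 0.1052, 0.2351]
eef_rot: [[-0.983, 0.181, 0.004], [0.181, 0.983, 0.001], [-0.004, 0.001, -1.0]]
force: [1.2, 1.0, -5.4]
width: 0.0607
```

```bash
python3 - <<'E'
from h import *
show()
d=read_camera('side');dump(d,225,345,125,225,6,'pics/s6.png')
d=read_camera('scene');dump(d,240,360,125,245,5,'pics/c6.png')
c=read_camera('wrist');dump(c,120,420,190,400,2.6,'pics/w6.png')
E
```

```text
t 7.32 stand mm [-115.3   15.5  235.1] F [ 1.2  1.  -5.4] T [ 0.3  -0.12  0.5 ] w 60.7 rot err [0.1 0.2 0.2] q [ 3. 13. -7. 70.  0. 13.]
```

View pics/s6.png

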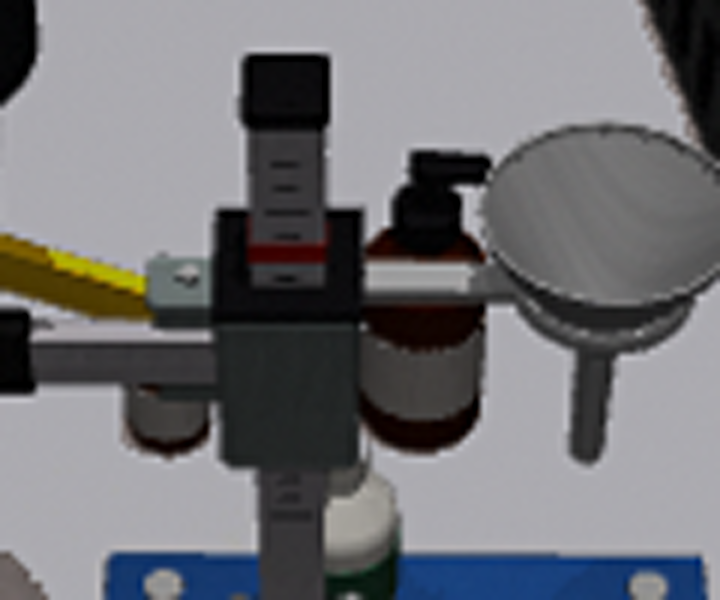

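View pics/c6.png

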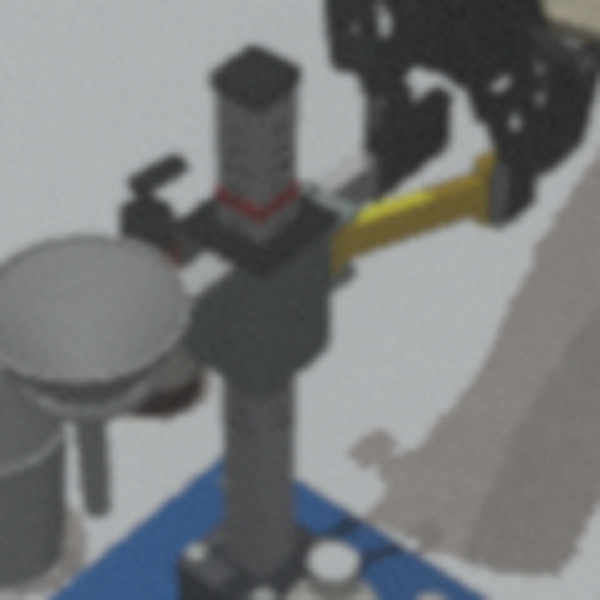

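View pics/w6.png

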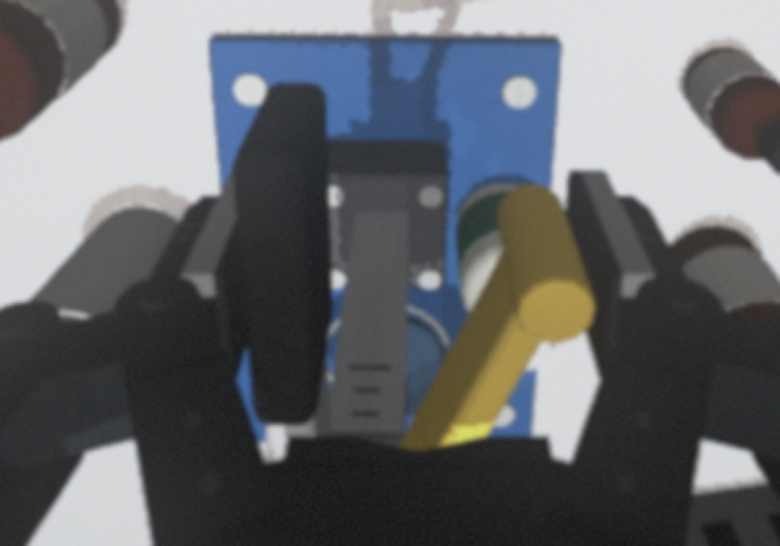

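>>> apply_moves(
  increments="0 0 -0.1 0 0 0 -0.41;0 0 -0.2 0 0 0 -0.41;0 0 -0.3 0 0 0 -0.41;0 0 -0.4 0 0 0 -0.41;0 0 -0.5 0 0 0 -0.41;0 0 -0.6 0 0 0 -0.41;0 0 -0.7 0 0 0 -0.41;0 0 -0.8 0 0 0 -0.41;0 0 -0.8 0 0 0 -0.41;0 0 -0.8 0 0 0 -0.41",
)

```text
t: 8.3
position: [0.5157, 0.1052, 0.2424]
eef_rot: [[-0.983, 0.181, 0.004], [0.181, 0.983, 0.001], [-0.004, 0.001, -1.0]]
force: [1.5, 2.1, -4.5]
width: 0.0603
```

```bash
cat >> h.py <<'E'
def look(k):
    show()
    d=read_camera('side');dump(d,255,295,145,185,15,f'pics/s{k}.png')
    f=d['frame'].astype(float)
    print('side cols 268-277'); 
    for y in range(160,177):print(y,f[y,268:277].mean(0).round(0))
    e=read_camera('scene');dump(e,270,320,145,195,12,f'pics/c{k}.png')
    pr=lambda c,P:proj(c,S2W(pose,P)).round(2).tolist()
    print('pred mark/rim lines side',pr(d,[(0,-.012,pose[3]),(0,-.012,pose[3]+.008),(0,-.012,pose[3]-.003)]),'scene',pr(e,[(.012,.012,pose[3]),(.012,.012,pose[3]-.003)]))
E
python3 - <<'E'
from h import *
look(7)
E
```

```text
t 8.3 stand mm [-115.3   15.5  242.4] F [ 1.5  2.1 -4.5] T [ 0.21 -0.18  0.49] w 60.3 rot err [0.1 0.2 0.2] q [ 3. 13. -6. 71.  0. 13.]
side cols 268-277
160 [33. 32. 34.]
161 [58. 56. 59.]
162 [57. 55. 58.]
163 [56. 54. 57.]
164 [44. 41. 44.]
165 [67. 41. 42.]
166 [58.  1.  1.]
167 [59.  1.  0.]
168 [60. 13. 12.]
169 [55. 56. 59.]
170 [17. 17. 18.]
171 [11. 11. 13.]
172 [12. 11. 13.]
173 [12. 12. 13.]
174 [12. 11. 13.]
175 [5. 6. 7.]
176 [32. 34. 34.]
pred mark/rim lines side [[272.15, 168.38], [272.1, 165.43], [272.17, 169.47]] scene [[291.16, 169.52], [291.17, 170.62]]
```

View pics/s7.png

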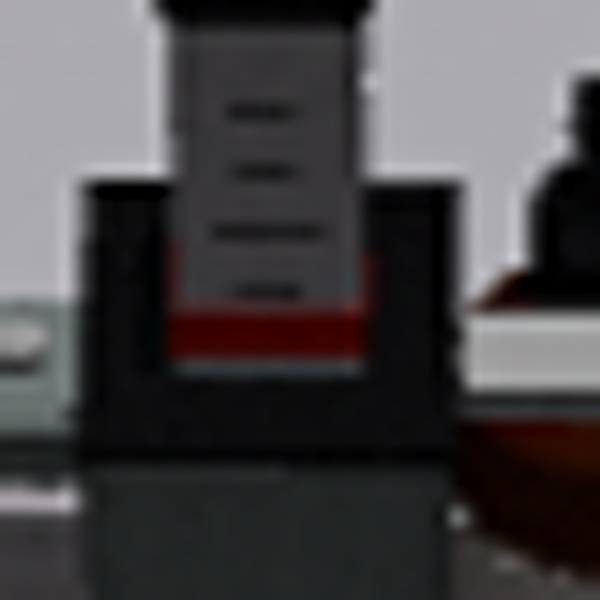

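View pics/c7.png

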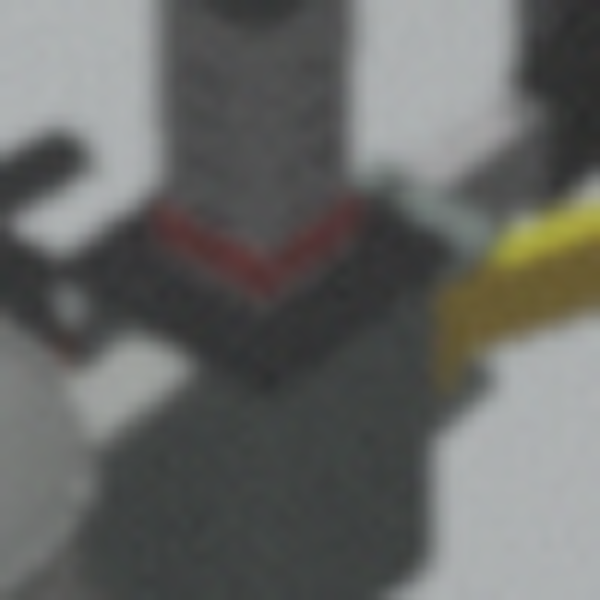

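>>> apply_moves(
  increments="0 0 -0.05 0 0 0 -0.41;0 0 -0.1 0 0 0 -0.41;0 0 -0.15 0 0 0 -0.41;0 0 -0.2 0 0 0 -0.41;0 0 -0.25 0 0 0 -0.41;0 0 -0.3 0 0 0 -0.41;0 0 -0.35 0 0 0 -0.41;0 0 -0.4 0 0 0 -0.41;0 0 -0.4 0 0 0 -0.41;0 0 -0.4 0 0 0 -0.41",
)

```text
t: 9.23
position: [0.5157, 0.1052, 0.2465]
eef_rot: [[-0.983, 0.181, 0.004], [0.181, 0.984, 0.001], [-0.004, 0.001, -1.0]]
force: [1.1, 1.3, -4.3]
width: 0.0604
```

```bash
python3 - <<'E'
from h import *
look(8)
E
```

```text
t 9.23 stand mm [-115.3   15.5  246.5] F [ 1.1  1.3 -4.3] T [ 0.27 -0.2   0.49] w 60.4 rot err [0.1 0.2 0.2] q [ 3. 12. -6. 72.  0. 13.]
side cols 268-277
160 [34. 32. 34.]
161 [58. 55. 58.]
162 [57. 55. 58.]
163 [56. 54. 57.]
164 [44. 41. 44.]
165 [67. 41. 42.]
166 [58.  1.  0.]
167 [60.  2.  2.]
168 [59.  4.  3.]
169 [ 8. 12. 14.]
170 [12. 12. 14.]
171 [12. 12. 14.]
172 [12. 11. 13.]
173 [5. 5. 6.]
174 [8. 9. 9.]
175 [41. 44. 44.]
176 [33. 36. 35.]
pred mark/rim lines side [[272.15, 168.38], [272.1, 165.43], [272.17, 169.47]] scene [[291.16, 169.52], [291.17, 170.62]]
```

View pics/s8.png

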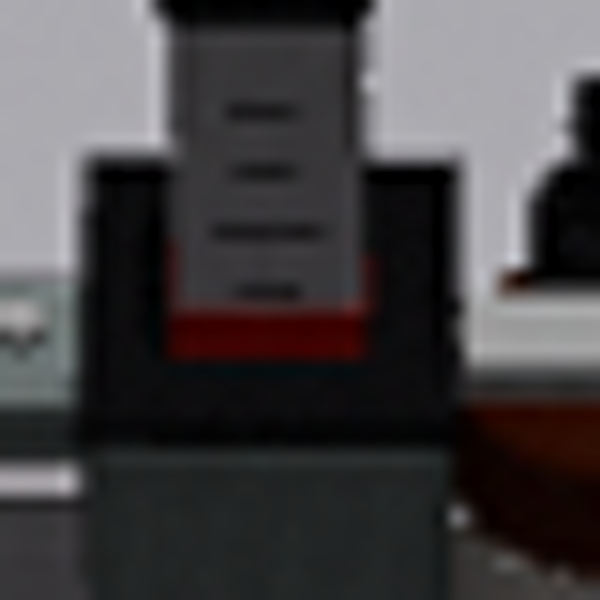

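View pics/c8.png

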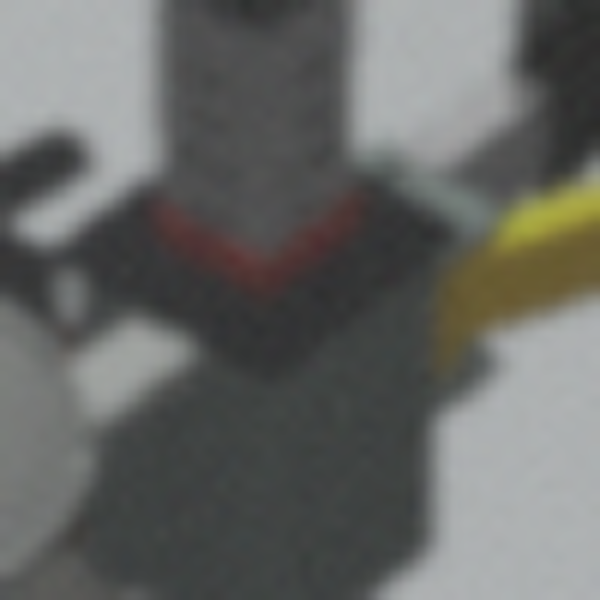

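```bash
cat >> h.py <<'E'
def track(save=False):
    d=read_camera('side')['frame'];e=read_camera('scene')['frame']
    if save: np.save('refd.npy',d);np.save('refe.npy',e)
    rd,re=np.load('refd.npy'),np.load('refe.npy')
    for nm,a,b,(x0,x1,y0,y1) in(('side sleeve',rd,d,(263,283,168,182)),('side funnel',rd,d,(302,345,142,182)),('scene funnel',re,e,(236,280,168,210)),('scene sleeve',re,e,(278,305,160,200))):
        g=lambda i:cv2.cvtColor(i,cv2.COLOR_RGB2GRAY)
        M=np.eye(2,3,dtype=np.float32)
        try:
            cc,M=cv2.findTransformECC(g(a)[y0:y1,x0:x1],g(b)[y0-0:y1,x0:x1],M,cv2.MOTION_TRANSLATION)
            print(nm,'dx,dy px',M[:,2].round(2),'cc',round(cc,3),'-> mm up',round(-M[1,2]/(.37 if 'side' in nm else .367),2))
        except Exception as ex:print(nm,'fail')
    f=d.astype(float)
    print('rows167-170',f[167:171,268:277].mean(1).round(0).tolist())
E
python3 - <<'E'
from h import *
track(True)
E
```

```text
side sleeve dx,dy px [0. 0.] cc 1.0 -> mm up -0.0
side funnel dx,dy px [ 0. -0.] cc 1.0 -> mm up 0.0
scene funnel dx,dy px [-0.  0.] cc 1.0 -> mm up -0.0
scene sleeve dx,dy px [0. 0.] cc 1.0 -> mm up -0.0
rows167-170 [[60.0, 3.0, 2.0], [58.0, 4.0, 3.0], [8.0, 13.0, 14.0], [11.0, 12.0, 14.0]]
```

>>> apply_moves(
  increments="0 -0.03 -0.01 0 0 0 -0.39;0 -0.06 -0.02 0 0 0 -0.38;0 -0.09 -0.04 0 0 0 -0.365;0 -0.12 -0.05 0 0 0 -0.35;0 -0.15 -0.06 0 0 0 -0.335;0 -0.18 -0.08 0 0 0 -0.32;0 -0.22 -0.1 0 0 0 -0.31;0 -0.26 -0.11 0 0 0 -0.3;0 -0.26 -0.11 0 0 0 -0.29;0 -0.26 -0.11 0 0 0 -0.29",
)

```text
t: 10.27
position: [0.5144, 0.1029, 0.2472]
eef_rot: [[-0.983, 0.181, 0.002], [0.181, 0.983, 0.001], [-0.002, 0.002, -1.0]]
force: [-4.1, 2.7, -4.0]
width: 0.0552
```

```bash
python3 - <<'E'
from h import *
show();track()
E
```

```text
t 10.27 stand mm [-116.2   13.   247.2] F [-4.1  2.7 -4. ] T [0.57 0.86 0.58] w 55.2 rot err [0.1 0.1 0.2] q [ 2. 12. -6. 72.  0. 13.]
side sleeve dx,dy px [-0.08 -0.06] cc 0.999 -> mm up 0.16
side funnel dx,dy px [0.   0.16] cc 0.99 -> mm up -0.43
scene funnel dx,dy px [-0.01  0.11] cc 0.995 -> mm up -0.31
scene sleeve dx,dy px [0.06 0.11] cc 0.995 -> mm up -0.31
rows167-170 [[60.0, 4.0, 2.0], [59.0, 4.0, 3.0], [9.0, 12.0, 14.0], [12.0, 12.0, 14.0]]
```

>>> apply_moves(
  increments="0 -0.06 -0.04 0 0 0 -0.265;0 -0.12 -0.07 0 0 0 -0.24;0 -0.18 -0.1 0 0 0 -0.21;0 -0.24 -0.12 0 0 0 -0.18;0 -0.3 -0.14 0 0 0 -0.15;0 -0.36 -0.16 0 0 0 -0.12;0 -0.42 -0.18 0 0 0 -0.09;0 -0.48 -0.21 0 0 0 -0.06;0 -0.52 -0.23 0 0 0 -0.05;0 -0.52 -0.23 0 0 0 -0.05",
  grip_force=30,
)

```text
t: 11.2
position: [0.5132, 0.0978, 0.2494]
eef_rot: [[-0.983, 0.182, 0.001], [0.182, 0.983, 0.002], [-0.001, 0.002, -1.0]]
force: [-4.7, 2.7, -4.6]
width: 0.0449
```

```bash
python3 - <<'E'
from h import *
show();track()
E
```

```text
t 11.2 stand mm [-116.5    7.8  249.4] F [-4.7  2.7 -4.6] T [0.55 0.95 0.27] w 44.9 rot err [0.1 0.1 0.2] q [ 2. 12. -6. 72.  0. 12.]
side sleeve dx,dy px [ 0.05 -0.02] cc 0.999 -> mm up 0.05
side funnel dx,dy px [0.01 0.08] cc 0.998 -> mm up -0.23
scene funnel dx,dy px [0.01 0.06] cc 0.998 -> mm up -0.15
scene sleeve dx,dy px [0.02 0.06] cc 0.999 -> mm up -0.17
rows167-170 [[60.0, 3.0, 2.0], [58.0, 4.0, 3.0], [8.0, 12.0, 14.0], [12.0, 12.0, 14.0]]
```

>>> apply_moves(
  increments="0 -0.09 -0.03 0 0 0 -0.01;0 -0.19 -0.05 0 0 0 0.035;0 -0.29 -0.08 0 0 0 0.08;0 -0.38 -0.1 0 0 0 0.125;0 -0.48 -0.12 0 0 0 0.17;0 -0.57 -0.14 0 0 0 0.215;0 -0.66 -0.16 0 0 0 0.26;0 -0.75 -0.18 0 0 0 0.3;0 -0.8 -0.19 0 0 0 0.33;0 -0.8 -0.19 0 0 0 0.34",
  grip_force=40,
)

```text
t: 12.13
position: [0.5113, 0.0898, 0.2512]
eef_rot: [[-0.983, 0.182, 0.001], [0.182, 0.983, 0.002], [-0.0, 0.002, -1.0]]
force: [-5.5, 0.8, -5.0]
width: 0.0287
```

```bash
python3 - <<'E'
from h import *
show();track()
c=read_camera('wrist');dump(c,120,420,190,400,2.6,'pics/w11.png')
E
```

```text
t 12.13 stand mm [-116.8   -0.4  251.2] F [-5.5  0.8 -5. ] T [0.33 1.01 0.05] w 28.7 rot err [0.1 0.  0.1] q [ 1. 12. -6. 72.  0. 12.]
side sleeve dx,dy px [-0.87  0.02] cc 0.997 -> mm up -0.07
side funnel dx,dy px [0.02 0.21] cc 0.99 -> mm up -0.57
scene funnel dx,dy px [0.   0.12] cc 0.995 -> mm up -0.31
scene sleeve dx,dy px [0.03 0.18] cc 0.992 -> mm up -0.5
rows167-170 [[60.0, 3.0, 2.0], [59.0, 5.0, 4.0], [8.0, 13.0, 15.0], [12.0, 12.0, 14.0]]
```

View pics/w11.png

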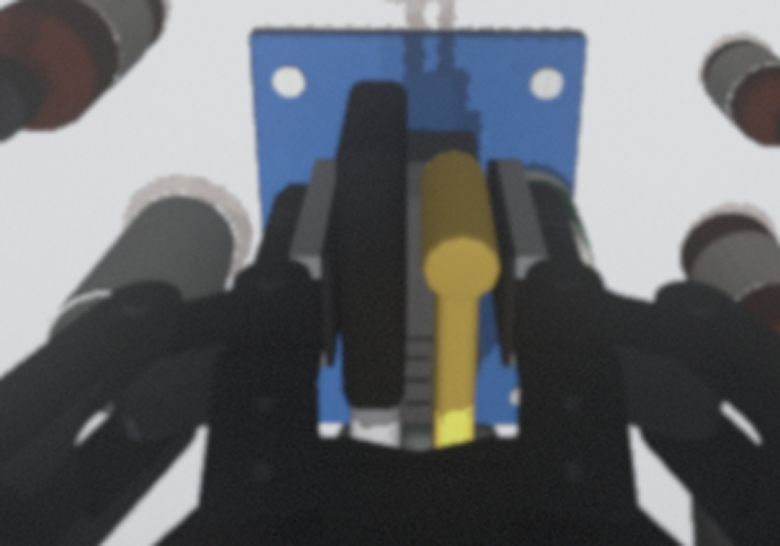

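>>> apply_moves(
  increments="0 0 0 0 0 0 0.38;0 0 0 0 0 0 0.42;0 0 0 0 0 0 0.46;0 0 0 0 0 0 0.5;0 0 0 0 0 0 0.5;0 0 0 0 0 0 0.5;0 0 0 0 0 0 0.5;0 0 0 0 0 0 0.5;0 0 0 0 0 0 0.5;0 0 0 0 0 0 0.5",
  grip_force=40,
)

```text
t: 13.12
position: [0.5111, 0.0891, 0.2513]
eef_rot: [[-0.983, 0.183, 0.0], [0.183, 0.983, 0.001], [-0.0, 0.001, -1.0]]
force: [-5.1, -1.8, -5.0]
width: 0.0264
```

```bash
python3 - <<'E'
from h import *
show();track()
c=read_camera('wrist');dump(c,120,420,190,400,2.6,'pics/w12.png')
d=read_camera('side');dump(d,190,370,125,325,3,'pics/s12.png');dump(d,255,295,145,185,15,'pics/s12z.png')
d=read_camera('scene');dump(d,210,390,125,315,3.1,'pics/c12.png')
E
```

```text
t 13.12 stand mm [-116.9   -1.1  251.3] F [-5.1 -1.8 -5. ] T [-0.05  0.99  0.19] w 26.4 rot err [0.  0.  0.1] q [ 1. 12. -6. 72.  0. 12.]
side sleeve dx,dy px [0.6  0.18] cc 0.987 -> mm up -0.48
side funnel dx,dy px [-0.    0.24] cc 0.986 -> mm up -0.66
scene funnel dx,dy px [0.04 0.15] cc 0.992 -> mm up -0.42
scene sleeve dx,dy px [0.05 0.2 ] cc 0.989 -> mm up -0.56
rows167-170 [[60.0, 3.0, 2.0], [59.0, 4.0, 4.0], [8.0, 12.0, 13.0], [12.0, 12.0, 14.0]]
```

View pics/s12z.png

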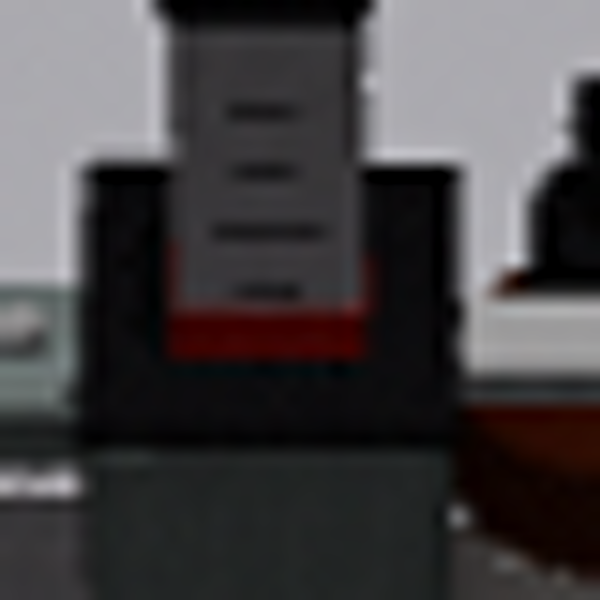

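View pics/w12.png

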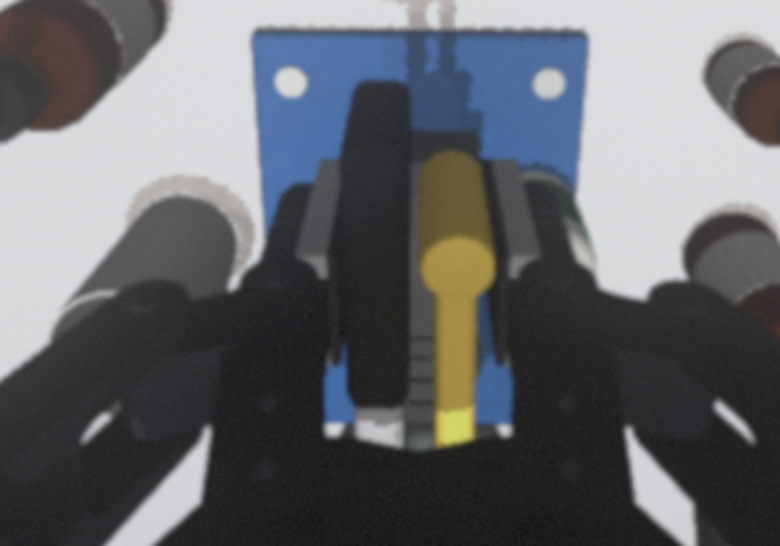

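View pics/s12.png

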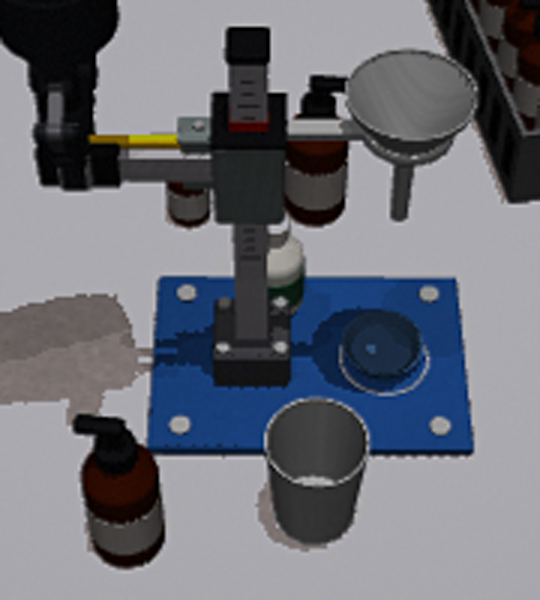

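View pics/c12.png

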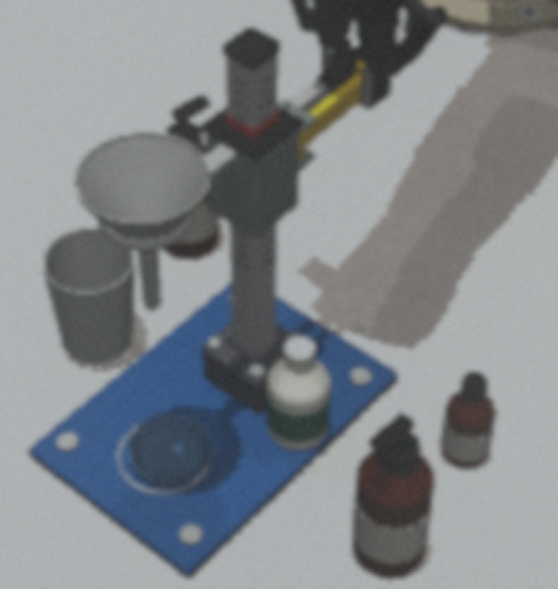

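>>> apply_moves(
  increments="0 0 0 0 0 0 0.5;0 0 0 0 0 0 0.5;0 0 0 0 0 0 0.5;0 0 0 0 0 0 0.5;0 0 0 0 0 0 0.5;0 0 0 0 0 0 0.5;0 0 0 0 0 0 0.5;0 0 0 0 0 0 0.5;0 0 0 0 0 0 0.5;0 0 0 0 0 0 0.5",
  grip_force=40,
)

```text
t: 14.2
position: [0.5111, 0.089, 0.2513]
eef_rot: [[-0.983, 0.183, 0.0], [0.183, 0.983, 0.0], [-0.0, 0.0, -1.0]]
force: [-5.1, -0.1, -5.2]
width: 0.0264
```

```bash
python3 - <<'E'
from h import *
show();track()
s=get_state();c=read_camera('wrist');dump(c,220,330,200,380,3.3,'pics/w13.png')
E
```

```text
t 14.2 stand mm [-116.9   -1.2  251.3] F [-5.1 -0.1 -5.2] T [0.19 0.91 0.12] w 26.4 rot err [0. 0. 0.] q [ 1. 12. -6. 72.  0. 12.]
side sleeve dx,dy px [0.67 0.2 ] cc 0.978 -> mm up -0.54
side funnel dx,dy px [0.01 0.24] cc 0.986 -> mm up -0.65
scene funnel dx,dy px [0.05 0.15] cc 0.992 -> mm up -0.42
scene sleeve dx,dy px [0.04 0.2 ] cc 0.99 -> mm up -0.55
rows167-170 [[60.0, 3.0, 2.0], [58.0, 3.0, 3.0], [7.0, 11.0, 13.0], [12.0, 12.0, 14.0]]
```

View pics/w13.png

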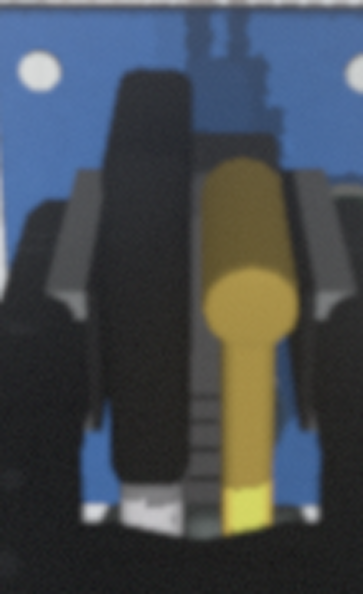

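```bash
python3 -c "
from station import *
print(sign_off())"
```

```text
the job is handed in; nothing more can be done
None
```

I raised the funnel sleeve to the red mark with its lever open, then squeezed the lever fully shut. I handed the job in at about 14 s with the gripper still holding grip and lever at 40 N.

- **Height:** The sleeve's top edge met the lower edge of the red band, with no post showing between them in the side view. Both cameras show it settled by about 0.5 mm while the lever closed (estimates 0.4 to 0.65 mm). I left that uncorrected because the clamp was already biting.
- **Lever:** It sits parallel to the grip with a gap of roughly 2 to 3 mm. It did not move between the last two readings.
- **Force and bystanders:** The force on the tool was about 7 N at the end. The bottles, beaker and drip dish look unmoved in the final pictures.
- **One reading that disagreed:** The gripper reported 26.4 mm opening against the stated 29 mm for a closed lever. I took this as the rubber compressing or an offset in the reading, since the fingers had stopped moving and the picture shows the lever closed.

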